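Lock the slide carrier into the bench magnifier's stage and set the magnifier over it

ROBOT

A 6-joint arm with a two-finger parallel gripper is mounted at the origin on the work surface. World frame = base frame: x ahead of the robot, y to its left, z up, the work surface at z = 0. Lengths are in mm, angles in rad, forces in N, time in s.
With the tool pointing down it reaches from about 325 to 850 mm from the base axis. Payload 15.5 kg.
Tool frame: the origin (TCP) lies between the finger pads; the fingertips stand bot.tcp_to_tips ahead of it and the grasp point (between the pads) lies 11 mm behind it (bot.tcp_to_tips is the distance from the TCP to the fingertips, in mm); z points along the fingers, x is the direction in which the jaws open and shut, and the axes are right-handed (so a half turn about z gives the same grasp; the last joint's range is limited). The gripper opens to 91 mm and grips with 3 to 60 N. Pads are 32 mm wide; open, the fingers measure 118 mm over their backs; the gripper's body (76 mm by 178 mm) begins 60 mm behind the grasp point.
Start: joints at [1.105, 0.494, 1.345, -0, 1.302, -0.096], TCP at [225.888, 582.753, 221.915] pointing down, gripper open.
Joint ranges: [-2.91, 2.91], [-0.82, 2.16], [0.22, 2.67], [-1.22, 4.37], [0.12, 2.79], [-3.08, 3.08]. Speed limits (rad/s): [1.89, 1.89, 2.57, 3.01, 3.01, 3.01].

INTERFACE

Orientations are given as a unit quaternion [w, x, y, z].
In Python, from workcell import bot, camera, models gives the robot as it stands. Calls block until the motion is done:
- bot.move_ptp(position, orientation): joint-space move of the TCP to a pose.
- bot.servo_line(position, rotation=None, max_speed=150): straight line of the TCP; rotation=None keeps the orientation; max_speed is the mean speed in mm/s.
- bot.movej(angles): joint-space move.
- bot.open_jaws() and bot.gripper_close(grip_force=None): open the fingers fully, or close them until they stop; grip_force is the grip in N (None keeps the last).
- bot.wait(seconds).
- bot.ik(position, orientation): joint angles nearest the present ones, or None.
- camera(name): name is "side" or "top"; returns a dict with "color" (400x640x3 uint8, red, green, blue), "z_map" (400x640 float32, mm along the optical axis (not along the pixel's ray), 0 where there is no reading), "fx", "fy", "cx", "cy" (pixels), "extrinsics" (4x4, takes a point from world to camera coordinates). Camera axes: x right, y down, z forward; pixel columns grow to the right and rows downward; lengths in mm; the calibration is good to about 2 mm. A picture is of the moment at which its call begins.
A pose or a line that the arm cannot do raises bot.MotionError and nothing moves.
- bot.finish_job(): hands the job in, once; it reports no verdict.
Trained networks look in a picture, given as the dict that the camera call returned (one of the last four; its "shot" number tells which), for a name from the list of things; names that differ only in an ending like _2 or _b are one class to them, and where a whole thing is asked for, a point or a joint stands for the part that bears it (a point fixed in the world has none). Each returns a list of dicts, best first, with "conf" (0 to 1); they miss things now and then, are a little off and sometimes report something else, mostly with a low value. They report only what shows in the picture. A call takes as long as a camera call.
- models.look_for(picture, name): "centre" ([column, row] in pixels, amid what is visible of it).
- models.landmark_of(picture, name): "centre" ([column, row] in pixels: a listed point, or the origin of a listed thing).
Readings, each from a call of its own:
- bot.read_time_s(): time.
- bot.read_qpos(): joint angles.
- bot.read_joint_vel(): joint speeds.
- bot.read_joint_efforts(): joint torques, N m.
- bot.read_position(): TCP position.
- bot.read_eef_rot(): TCP orientation.
- bot.read_contact_force(): force on the tool from outside, world axes, zero at the start.
- bot.read_wrist_torque(): the same for the moment, N m.
- bot.read_opening(): finger opening in mm.
Only numpy, scipy, OpenCV 4.12 (cv2) and the standard library are available. Lean on these libraries where they do the work, as an engineer would, in place of code of your own. Each camera call takes 0.05 s, during which the arm holds its last target. There are 200 camera calls.

TASK

Get the two slides ready for reading: put the slide carrier into the stage of the bench magnifier, its thin tongue hooked under the stage's lip first and then lowered flat so that it is locked in, and let go of it. Then swing the magnifier on its post until its lens is centred over the stage, and set the lens level. Keep off the glass of the lens and leave everything else on the bench where it is.

Things in the scene. Friction and masses are not known exactly. Their poses are not given: they have to be found in the camera images.
- stand: Fixed magnifier stand. Origin: on the bench under the stage's centre; its x runs from stage to post, y left, z up. Grey base 285 x 150 x 18 mm (x -77 to 208, y +-75); its top (z 18) is the stage floor, framed by a lip in front (-x), a stop at the back (foot x 44.5) and side rails (feet y +-49). Stop and rails rise 7 mm, bevelled as a lead-in. The carrier has 5 mm play in x, 6 in y.
- groove (a point): Mouth of the groove, centre of its bottom edge: on the stage floor under the edge of the lip, 44.5 mm in front (-x) of the stage's centre; axes as the stand's. From here the groove runs 11 mm towards -x, 6.5 mm high and 104 mm wide, open towards the post (+x). The lip over it is 4 mm thick (its top 10.5 mm above this point).
- carrier_grip (a point): Slide carrier: loose aluminium plate 84 (x) x 92 (y) x 6 mm, 0.13-0.27 kg, two clear chamber slides (tops 14.5 mm above the underside), between them an upright grip rib 10 mm thick (x), 50 long (y), top 46 mm above the underside. Point: in the rib, 34 mm above the underside. Grip the rib across x. Starts flat, right (-y) of the stand. In place: axes as the stand's, point over its origin at z 52.
- tongue (a point): Tip of the carrier's tongue, its middle: a strip 3 mm thick, 86 mm wide along the underside of the front edge (-x), standing out 10 mm. Point: 52 mm in front (-x) of the rib's middle, 1.5 mm above the underside. It enters the groove at slopes up to 17 degrees (back edge raised); flat from above the carrier cannot enter: the tongue lies 4.5 to 9.5 mm under the lip when home.
- swing_arm (a joint): Swing of the arm about the post (vertical axis), rad. 0: lens centred over the stage; positive: swung to the stand's left (+y), as it starts. Stays where left (friction 0.45 N m, no stop near 0). The arm is a level bar 12 mm wide, 16 high, 165 mm above the bench (mid-height), free from 18 to 112 mm from the post axis, pointing from post to lens.
- post (a point): The point where the arm's mid-height meets the post's axis, 165 mm above the bench, 180 mm behind the stage's centre (stand's +x). Post 18 mm thick, hub 34 mm; nothing there is higher than 25 mm above this point.
- lens_head (a joint): Tilt of the lens head about the arm's long axis, rad. 0: lens level; positive (as it starts): the side of the ring that is away from the stage (the stand's +y side once the arm is at 0) is up. It stays where it is left (friction about 0.14 N m, no stop near 0, range +-1.2).
- lens (a point): Centre of the lens, 180 mm from the post axis, 165 mm above the bench, on the tilt axis. Its z is the lens's axis, its -x points away from the post. The head is a white ring, 112 mm outside and 76 mm inside diameter, 18 mm thick; the glass sits recessed in it.
- glass: The lens glass, 77 mm across, at most 7 mm thick, half-way up the 18 mm thick ring; it moves with the lens head. Origin: the lens centre. Not to be touched.
- slide_box: Bystander: closed grey slide box with white lid, 93 x 81 x 32 mm, loose. It lies on the right side too; it and the carrier may have changed places. Origin: centre of its underside.
- tip_box: Bystander: pipette-tip box with blue top, 84 x 122 x 60 mm, loose, to the left. Origin: centre of its underside.
- vial: Bystander: small closed jar, 24 mm wide, 45 mm high, loose, standing between the stand and the carrier's side. Origin: centre of its underside.
- beaker: Bystander: glass beaker 70 mm wide, 85 mm high, loose, back right of the stand. Origin: centre of its underside.
- reagent: Bystander: amber bottle with blue cap, 64 mm wide, 130 mm high, loose, at the left. Origin: centre of its underside.
- forceps: Bystander: steel forceps, 130 mm long, 8 mm high, loose, at the right near the robot. Origin: on the bench under their middle.

How it is judged (in metres and radians):
On the way, in this order (a step that is already met when the one before it is completed fails the run):
1. the carrier lies flat in the stage with its tongue under the lip, and has been let go (x of tongue in the frame of stand below -0.0475 m and z of carrier_grip in the frame of stand below 0.0545 m and horizontal distance between carrier_grip and stand below 0.008 m and angle between carrier_grip's own z axis and vertical below 0.04 rad and contact force between the fingers and carrier below 0.1 N), for 0.2 s.
2. the lens has been swung over the stage (horizontal distance between lens and stand below 0.012 m), for 0.2 s.
At the end, for the whole second after the job is handed in: The carrier lies flat in the stage (within 0.04 rad, raised less than 2.5 mm) with its tongue at least 3 mm under the lip, the lens centre is within 12 mm of the stage centre seen from above, the lens is level within 0.09 rad (5 degrees), and the magnifier is at rest (x of tongue in the frame of stand below -0.0475 m and z of carrier_grip in the frame of stand below 0.0545 m and horizontal distance between carrier_grip and stand below 0.008 m and angle between carrier_grip's own z axis and vertical below 0.04 rad and horizontal distance between lens and stand below 0.012 m and angle between lens's own z axis and vertical below 0.09 rad and linear speed of glass below 0.01 m/s); the robot touches nothing.
It fails at once if the glass of the lens is touched (contact force between any of the fingers, the arm and glass above 0.5 N).
It fails at once if the carrier is tipped so far (over 35 degrees) that the slides would slip out (angle between carrier_grip's own z axis and vertical above 0.61 rad).
It fails at once if something else on the bench is moved by more than 25 mm (distance of any of slide_box, tip_box, vial, beaker, reagent, forceps from where it was at the start of the episode above 0.025 m).
It also fails if it takes over 64 s, if anything falls off the work surface, if the arm or the gripper's body presses on something with over 40 N, if the wrist force passes 120 N, or if a joint passes its speed limit or range.

## Working session

There is one attempt and no reset: what is moved stays moved. The work goes in short steps, each a Python script; the robot and the scene stay as the last script left them, time stands still between calls to the robot, and variables do not carry over. Pictures are saved under pics/ and viewed, about 8 in all and at most 12, crops included, and the job is handed in when it is done.

```bash
ls; mkdir -p pics
cat > h.py <<'E'
import numpy as np, cv2
from workcell import bot, camera, models
from scipy.spatial.transform import Rotation as R
def save(p,name): cv2.imwrite(f"pics/{name}.png",p["color"][:,:,::-1])
def ray(p,px):
    E=np.array(p["extrinsics"]); d=np.array([(px[0]-p["cx"])/p["fx"],(px[1]-p["cy"])/p["fy"],1.])
    Rm=E[:3,:3]; return -Rm.T@E[:3,3], Rm.T@d
def at_z(p,px,z):
    o,d=ray(p,px); return o+d*(z-o[2])/d[2]
def proj(p,P):
    E=np.array(p["extrinsics"]); c=E[:3,:3]@np.array(P)+E[:3,3]
    return np.array([p["fx"]*c[0]/c[2]+p["cx"],p["fy"]*c[1]/c[2]+p["cy"]])
def cloud(p):
    z=p["z_map"]; v,u=np.mgrid[:z.shape[0],:z.shape[1]]
    E=np.array(p["extrinsics"])
    c=np.stack([(u-p["cx"])/p["fx"]*z,(v-p["cy"])/p["fy"]*z,z],-1)
    w=(c-E[:3,3])@E[:3,:3]; w[z==0]=np.nan; return w
def meet(p1,a,p2,b):
    o1,d1=ray(p1,a);o2,d2=ray(p2,b)
    s=np.linalg.lstsq(np.stack([d1,-d2],1),o2-o1,rcond=None)[0]
    A=o1+d1*s[0];B=o2+d2*s[1]; return (A+B)/2,np.linalg.norm(A-B)
def quat(M): q=R.from_matrix(M).as_quat(); return [float(x) for x in (q[3],q[0],q[1],q[2])]
E
python3 - <<'E'
from h import *
P={n:camera(n) for n in("top","side")}
for n,p in P.items():
    save(p,n+"0"); print(n,ray(p,(320,200)))
for nm in "stand groove carrier_grip tongue post lens slide_box tip_box vial beaker reagent forceps".split():
    o=[]
    for n,p in P.items():
        r=models.landmark_of(p,nm); o.append(r[0] if r else None)
    s=[(np.round(x["centre"]),round(x["conf"],2)) if x else None for x in o]
    print(nm,s, [a.round(1) if hasattr(a,'round') else a for a in meet(P["top"],o[0]["centre"],P["side"],o[1]["centre"])] if all(o) else "")
print(bot.tcp_to_tips,bot.read_eef_rot(),bot.read_time_s())
cv2.imwrite("pics/both0.png",np.vstack([P["top"]["color"],P["side"]["color"]])[:,:,::-1][:,:])
E
```

```text
pics
top (array([ 288.53320551,    6.1359012 , 1529.74669884]), array([ 0.21011084,  0.00493853, -0.9777397 ]))
side (array([  67.97804757, -838.32778396,  721.23174694]), array([ 0.42585858,  0.74630433, -0.51167568]))
stand [(array([304., 241.]), 0.97), (array([284., 240.]), 0.66)] [array([456.1,  66.1,   3. ]), np.float64(1.5)]
groove [(array([305., 253.]), 0.9), (array([267., 243.]), 0.82)] [array([403.8,  61.6,  16.2]), np.float64(8.7)]
carrier_grip [(array([397., 246.]), 0.62), (array([344., 306.]), 0.93)] [array([ 447.6, -277.4,   30. ]), np.float64(2.6)]
tongue [(array([391., 260.]), 0.64), (array([324., 322.]), 0.56)] [array([ 399.9, -263.4,   -7.4]), np.float64(1.9)]
post [(array([305., 186.]), 0.67), (array([334., 179.]), 0.88)] [array([632.7,  66.6, 159.6]), np.float64(3.3)]
lens [(array([252., 194.]), 0.91), (array([296., 162.]), 0.72)] [array([596.8, 250. , 152. ]), np.float64(5.8)]
slide_box [(array([400., 207.]), 0.92), (array([404., 294.]), 0.92)] [array([ 605.5, -298.3,    3.6]), np.float64(10.7)]
tip_box [(array([229., 246.]), 0.69), (array([239., 202.]), 0.75)] [array([422.3, 352.2,   2.4]), np.float64(6.2)]
vial [(array([375., 222.]), 0.57), (array([356., 282.]), 0.45)] [array([ 537.8, -199.3,    1.1]), np.float64(7.5)]
beaker [(array([360., 163.]), 0.54), (array([416., 246.]), 0.96)] [array([ 784.5, -143.6,  -18.6]), np.float64(15.1)]
reagent [None, (array([284., 174.]), 0.77)] 
forceps [(array([254., 191.]), 0.69), None] 
8.0 [ 1.09271608e-05  8.25057936e-01  5.65048141e-01 -2.75477889e-05] 1.3
```

View pics/top0.png

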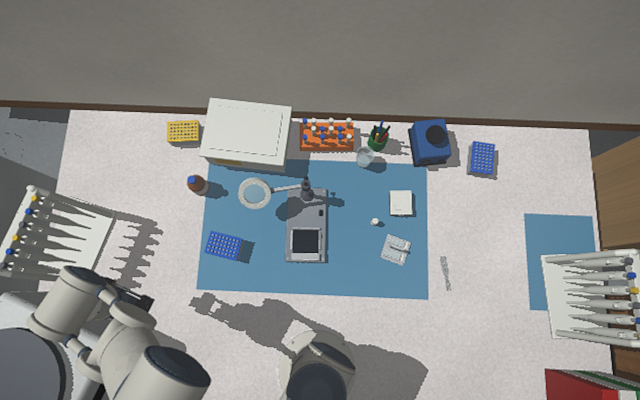

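View pics/side0.png

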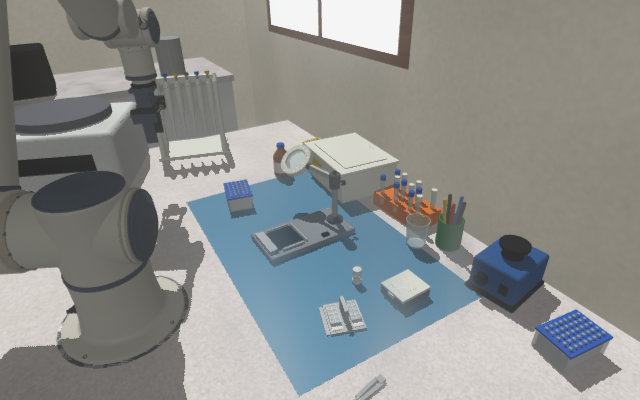

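The top view shows the stand at about (305,240) nearly axis-aligned, the lens ring at (254,193), the carrier turned at (396,248) and the slide box at (400,203). The side view shows the carrier at (343,315) with its rib upright, the stand at (300,235), and the vial at (357,275). Next I refine the poses with the depth clouds.

Run:
```python
from h import *
P={n:camera(n) for n in("top","side")}
np.set_printoptions(precision=1,suppress=True)
import pickle; pickle.dump(P,open("p0.pkl","wb"))
for n,p in P.items():
    w=cloud(p); print(n,p["fx"],p["cx"],p["cy"])
    def sel(c,r,z0,z1):
        m=(np.hypot(w[...,0]-c[0],w[...,1]-c[1])<r)&(w[...,2]>z0)&(w[...,2]<z1); return m
    def rect(name,m):
        q=w[m]; 
        if len(q)<5: print(name,len(q)); return
        print(name,len(q),cv2.minAreaRect(q[:,:2].astype(np.float32)),"mean",q.mean(0), "zpct",np.percentile(q[:,2],[5,50,95]))
    m=sel((480,-30),60,-20,20); rect("bench",m)
    rect("base",sel((520,65),180,10,32))
    rect("carr",sel((447,-277),80,4,60)); rect("rib",sel((447,-277),60,28,60)); rect("carrlow",sel((447,-277),80,3,22))
    rect("box",sel((605,-298),80,15,45))
    rect("vial",sel((538,-199),30,8,60))
    rect("lens",sel((597,250),75,100,240)); rect("arm+post",sel((640,66),40,120,220))
    rect("arm",sel((620,140),45,120,220))
big=[]
for n,(u,v) in (("top",(397,248)),("side",(343,312)),("top",(300,215)),("side",(315,205))):
    s=40 if (n,u) !=("side",315) else 60
    s=60 if u<320 else 35
    c=P[n]["color"][v-s:v+s,u-s:u+s,::-1]; big.append(cv2.resize(c,(300,300),interpolation=cv2.INTER_CUBIC))
cv2.imwrite("pics/crop1.png",np.vstack([np.hstack(big[:2]),np.hstack(big[2:])]))
```

```text
top 403.4696531918412 316.0342993980617 202.83174144803507
bench 658 ((479.822509765625, -30.142654418945312), (116.3447494506836, 114.05931091308594), 2.5921688079833984) mean [480.  -36.4   4.7] zpct [-3.8  2.6 18.8]
base 2800 ((524.7239379882812, 57.780982971191406), (265.3783874511719, 325.7705993652344), 73.15133666992188) mean [514.4  61.6  19.6] zpct [13.1 19.3 27.9]
carr 688 ((445.8131103515625, -277.775390625), (151.00086975097656, 155.4929962158203), 9.641377449035645) mean [ 441.5 -277.1   12.4] zpct [ 4.4  9.4 43.4]
rib 49 ((444.802978515625, -278.9386901855469), (50.365150451660156, 11.756011962890625), 70.80341339111328) mean [ 443.8 -278.4   43.8] zpct [33.2 44.7 50.4]
carrlow 732 ((446.4464416503906, -278.18316650390625), (154.6075897216797, 155.09857177734375), 2.3935389518737793) mean [ 441.7 -277.     9.1] zpct [ 3.4  8.  18.2]
box 550 ((615.7664184570312, -293.5515441894531), (97.88753509521484, 82.98223114013672), 3.2747058868408203) mean [ 615.5 -292.6   31.8] zpct [24.6 32.4 37.6]
vial 45 ((545.67236328125, -197.3527374267578), (23.739078521728516, 34.543514251
[... 1512 characters left out ...]
8267288208) mean [ 609.3 -300.4   28.6] zpct [18.8 29.8 32. ]
vial 135 ((536.2542114257812, -197.2285614013672), (22.1072940826416, 25.031352996826172), 3.743638277053833) mean [ 534.6 -200.2   30.5] zpct [11.  33.2 43.9]
lens 743 ((592.2830200195312, 234.3612060546875), (90.99698638916016, 118.56795501708984), 19.04467010498047) mean [593.3 234.1 165.6] zpct [137.6 165.5 195.9]
arm+post 260 ((633.4578247070312, 66.6016616821289), (44.84886169433594, 64.89436340332031), 49.28157043457031) mean [631.   60.5 157.8] zpct [132.  159.7 179.2]
arm 129 ((616.1781616210938, 138.5419921875), (16.253007888793945, 88.61225891113281), 12.478957176208496) mean [613.3 138.9 165.9] zpct [157.3 167.  171.8]
```

View pics/crop1.png

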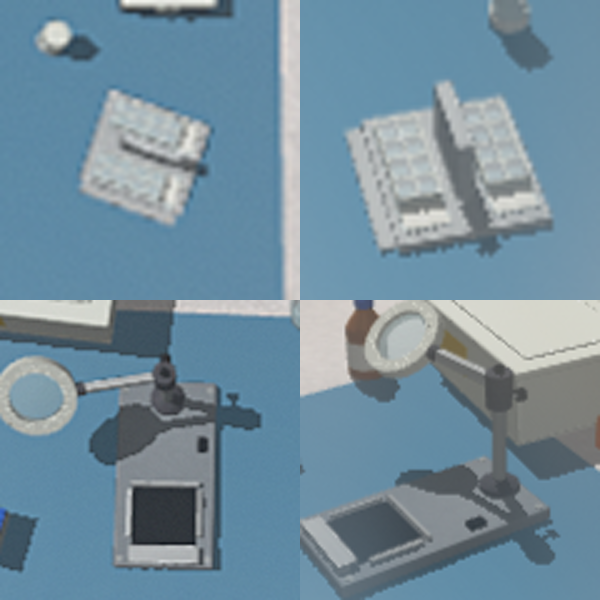

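Crops: the carrier's tongue edge faces the robot (front-left), its rib runs at a yaw of about -18°. The stand's dark floor is framed, and its lip is at the robot side. I'll fit the outlines to image edges for sub-pixel poses.

```bash
cat > fit.py <<'E'
from h import *
from scipy.optimize import minimize
def rect(x0,x1,y0,y1,z): return [((x0,y0,z),(x1,y0,z)),((x1,y0,z),(x1,y1,z)),((x1,y1,z),(x0,y1,z)),((x0,y1,z),(x0,y0,z))]
STAND=rect(-77,208,-75,75,18)+[((-44.5,-48,28.5),(-44.5,48,28.5))]
CARR=rect(-42,42,-46,46,6)+rect(-5,5,-25,25,46)
def samp(L,n=40):
    return np.concatenate([a+(np.array(b)-a)*np.linspace(.03,.97,n)[:,None] for a,b in [(np.array(a,float),np.array(b,float)) for a,b in L]])
def grad(p):
    g=cv2.GaussianBlur(p["color"].astype(np.float32),(0,0),1.0)
    gx=cv2.Sobel(g,cv2.CV_32F,1,0);gy=cv2.Sobel(g,cv2.CV_32F,0,1)
    return np.sqrt((gx**2+gy**2).sum(2)) 
def fit(L,ps,x0,tilt=0):
    S=samp(L); gs=[np.minimum(grad(p),250) for p in ps]
    def f(v):
        M=R.from_euler("zy",[v[2],tilt]).as_matrix(); W=S@M.T+[v[0],v[1],v[3] if len(v)>3 else 0]; s=0
        for p,g in zip(ps,gs):
            E=np.array(p["extrinsics"]);c=W@E[:3,:3].T+E[:3,3]
            u=(p["fx"]*c[:,0]/c[:,2]+p["cx"]).astype(np.float32);w=(p["fy"]*c[:,1]/c[:,2]+p["cy"]).astype(np.float32)
            s-=cv2.remap(g,u[None],w[None],cv2.INTER_LINEAR).mean()
        return s
    best=None
    for dx in(-5,0,5):
        for dy in(-5,0,5):
            for da in(-.04,0,.04):
                v=np.array(x0,float);v[:3]+=[dx,dy,da]
                sim=np.vstack([v]+[v+np.eye(len(v))[i]*[3,3,.03,3][i] for i in range(len(v))])
                r=minimize(f,v,method="Nelder-Mead",options=dict(initial_simplex=sim,xatol=.02,fatol=.01))
                if best is None or r.fun<best.fun: best=r
    return best.x,best.fun
E
python3 - <<'E'
from fit import *
import pickle; P=pickle.load(open("p0.pkl","rb"))
np.set_printoptions(precision=3,suppress=True)
for ps in (["top"],["side"],["top","side"]):
    q=[P[n] for n in ps]
    print(ps,"stand",fit(STAND,q,(453,62,.01)),"carr",fit(CARR,q,(443.5,-279,-.31)))
E
```

```text
['top'] stand (array([456.284,  63.328,   0.04 ]), np.float64(-185.50425720214844)) carr (array([ 435.628, -274.901,   -0.297]), np.float64(-207.959716796875))
['side'] stand (array([452.609,  57.655,   0.015]), np.float64(-145.52919006347656)) carr (array([ 441.806, -281.109,   -0.322]), np.float64(-181.0806121826172))
['top', 'side'] stand (array([451.455,  62.068,   0.022]), np.float64(-305.7552490234375)) carr (array([ 434.267, -276.948,   -0.332]), np.float64(-364.3819580078125))
```

Run:
```python
from fit import *
import pickle; P=pickle.load(open("p0.pkl","rb"))
def ov(n,L,v,col,u,w,s):
    p=P[n]; k=400/(2*s); im=cv2.resize(p["color"][w-s:w+s,u-s:u+s,::-1],(400,300 if 0 else 400),interpolation=cv2.INTER_CUBIC)
    for vv,cc in zip(v,col):
        M=R.from_euler("z",vv[2]).as_matrix()
        for a,b in L:
            q=[proj(p,M@np.array(t,float)+[vv[0],vv[1],0]) for t in(a,b)]
            q=[tuple(int(x) for x in ((t-[u-s,w-s]+.5)*k)) for t in q]
            cv2.line(im,*q,cc,1)
    return im
sv=[(456.3,63.3,.04),(452.6,57.7,.015),(451.5,62.1,.022)]; cv=[(435.6,-274.9,-.297),(441.8,-281.1,-.322),(443.5,-279,-.314)]
c=[(0,0,255),(0,255,0),(255,255,0)]
im=np.vstack([np.hstack([ov("top",STAND,sv,c,305,225,45),ov("side",STAND,sv,c,303,235,55)]),np.hstack([ov("top",CARR,cv,c,397,248,20),ov("side",CARR,cv,c,343,312,30)])])
cv2.imwrite("pics/ov1.png",cv2.resize(im,(600,600)))
```

```text
(no output)
```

View pics/ov1.png

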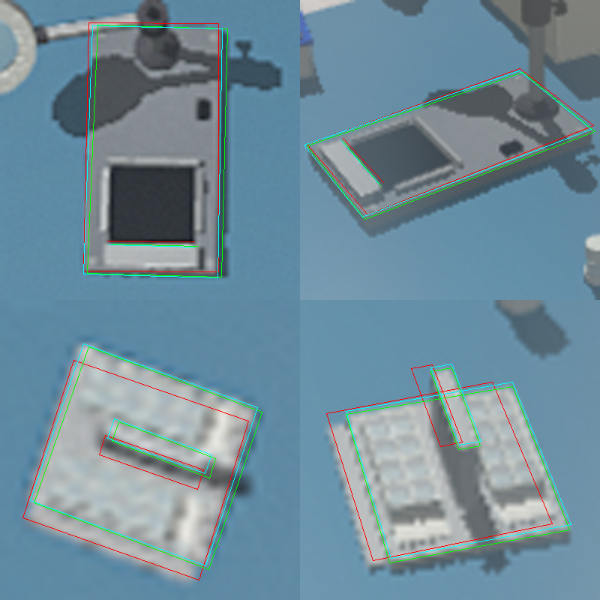

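Green fits the carrier well: (442, -281), yaw -0.32. The stand is at about (453, 60.5), yaw about 0.022, with the cameras disagreeing by a few mm in y. That is good enough to grasp, so I go and pick up.

```bash
cat >> h.py <<'E'
F=np.diag([1.,-1,-1])
HG=26.0   # TCP above carrier underside
def Rc(yaw,th=0): return R.from_euler("z",yaw).as_matrix()@R.from_euler("y",-th).as_matrix()  # th>0: back raised
def cpose(org,yaw,th=0):
    "TCP pose so the carrier's underside centre is at org"
    M=Rc(yaw,th); return list(map(float,np.array(org)+M@[0,0,HG])),quat(M@F)
E
python3 - <<'E'
from h import *
np.set_printoptions(precision=2,suppress=True)
bot.servo_line([226,583,400],max_speed=250)
p,q=cpose((442.5,-280.5,300),-.322)
bot.move_ptp([400,0,400],quat(Rc(0)@F))
p,q=cpose((442.5,-280.5,60),-.322); bot.move_ptp(p,q); f0=np.array(bot.read_contact_force())
p,q=cpose((442.5,-280.5,0),-.322); bot.servo_line(p,q,max_speed=60)
print("dF",np.array(bot.read_contact_force())-f0)
bot.gripper_close(30); print(bot.read_opening(),bot.read_contact_force())
p,q=cpose((442.5,-280.5,80),-.322); bot.servo_line(p,q,max_speed=80)
print(bot.read_opening(),bot.read_contact_force(),bot.read_position(),bot.read_time_s())
P={n:camera(n) for n in("top","side")}
a=[]
for n in P:
    u,v=map(int,proj(P[n],(442,-280,80))); a.append(cv2.resize(P[n]["color"][v-45:v+45,u-45:u+45,::-1],(400,400)))
cv2.imwrite("pics/grasp.png",np.hstack(a))
E
```

```text
dF [-0.39  0.05 -0.74]
9.865027847157606 [ 0.36 -0.2  -0.55]
9.70017251283838 [ 0.42 -0.35 -1.59] [ 442.27 -280.3   105.54] 9.5
```

View pics/grasp.png

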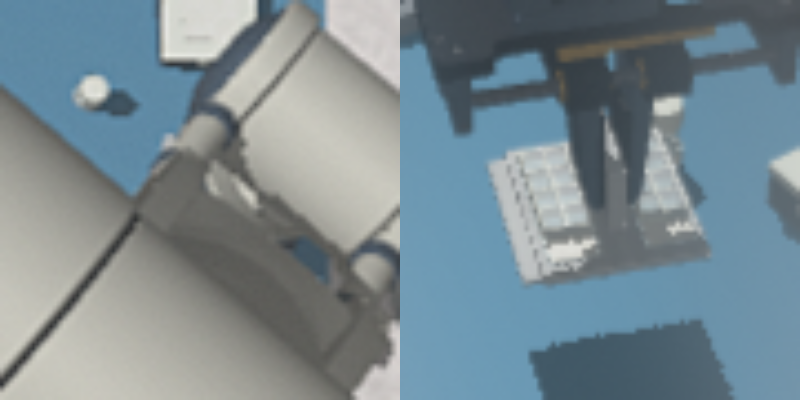

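Grasp held (opening 9.7 mm, carrier visible between the fingers at (610,190) in the side view; the top camera is blocked by the arm). I carry it over the stage tilted and compare carrier and stand in the side camera.

```bash
cat >> h.py <<'E'
ST=[453.,60.5,.022]
def tip(x,y,z,th,st=ST,dy=0):
    "TCP pose with tongue tip's bottom edge at (x,y,z) in stand frame; z above stage floor"
    M=Rc(st[2],th); t=np.array([st[0],st[1],18.])+R.from_euler("z",st[2]).as_matrix()@[x,y,z]
    return cpose(t-M@[-52.,0,0],st[2],th)
E
python3 - <<'E'
from fit import *
np.set_printoptions(precision=3,suppress=True)
p,q=tip(-38,0,60,0); bot.servo_line([p[0]-20,-100,p[2]],quat(Rc(-.15)@F),max_speed=160)
bot.move_ptp(p,q)
p,q=tip(-38,0,25,.2); bot.servo_line(p,q,max_speed=60)
p=camera("side"); save(p,"s2")
org=np.array(bot.read_position())-Rc(.022,.2)@[0,0,HG]; print("org",org,bot.read_contact_force(),bot.read_opening(),bot.read_time_s())
PL=CARR[:4]
r=fit(PL+[CARR[4],CARR[5]],[p],(org[0],org[1],.022),tilt=-.2) if 0 else None
# z fixed by shifting samples
import fit as f
def fz(L,z,x0,tilt):
    L2=L; return f.fit(L2,[p],(x0[0],x0[1],x0[2],z),tilt)
S=f.samp
# 3-dof with fixed z: pass extrinsics shifted
p2=dict(p); E=np.array(p["extrinsics"]).copy(); E[:3,3]+=E[:3,:3]@[0,0,org[2]]; p2["extrinsics"]=E
for L,n in((CARR[:4],"plate"),(CARR,"all"),(CARR[:1]+CARR[3:4],"front+right")):
    print(n,f.fit(L,[p2],(org[0],org[1],.022),tilt=-.2))
print("stand",f.fit(STAND[:1]+STAND[3:4],[p],(453,60,.02)),f.fit(STAND,[p],(453,60,.02)))
s=60;u,v=map(int,proj(p,(470,60,50)));k=10/1.0
im=cv2.resize(p["color"][v-s:v+s,u-s:u+s,::-1],(600,600),interpolation=cv2.INTER_CUBIC)
def dr(L,o,M,c):
    for a,b in L:
        cv2.line(im,*[tuple(int(x) for x in (proj(p,M@np.array(t,float)+o)-[u-s,v-s]+.5)*5) for t in(a,b)],c,1)
dr(CARR,org,Rc(.022,.2),(0,0,255)); dr(STAND,np.array([453,60.5,0]),Rc(.022),(0,255,0))
cv2.imwrite("pics/s2ov.png",im)
E
```

```text
org [467.048  60.091  53.707] [-0.225 -0.042 -1.193] 10.020015403508648 12.2
plate (array([463.995,  57.29 ,   0.033]), np.float64(-169.51065063476562))
all (array([463.309,  50.914,   0.691]), np.float64(-155.90196228027344))
front+right (array([477.981,  62.127,   0.22 ]), np.float64(-162.5272979736328))
stand (array([464.965,  59.628,   0.018]), np.float64(-153.10040283203125)) (array([452.616,  56.925,   0.022]), np.float64(-139.1998748779297))
```

View pics/s2ov.png

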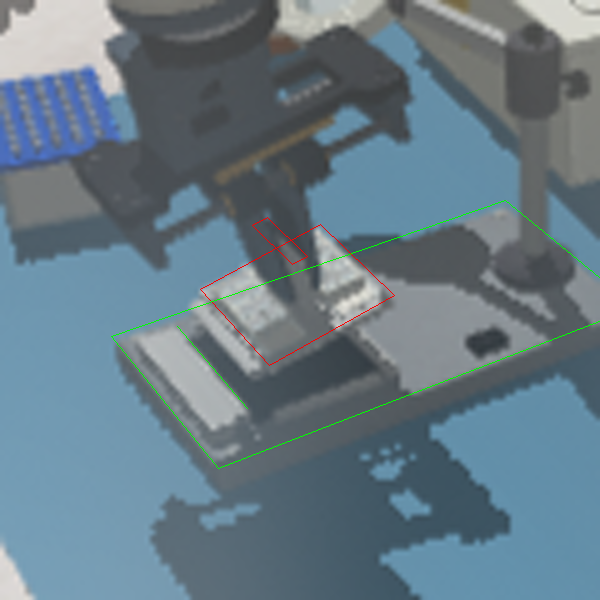

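Fingers hold the carrier tilted over the stage. In the side camera the held carrier reads (-3,-2.8) mm from its TCP-based pose, so the stand (camera 452.6, 57) is at about (455.5, 60) in the robot frame. Now I find the floor and the lip by touch.

```bash
sed -i 's/^ST=.*/ST=[455.5,60.,.022]/' h.py
python3 - <<'E'
from h import *
np.set_printoptions(precision=2,suppress=True)
def go(x,y,z,th,v=40): bot.servo_line(*tip(x,y,z,th),max_speed=v)
def frc(): return np.array(bot.read_contact_force())-f0
x0=-37
go(x0,0,4,.2); bot.wait(.2); f0=np.array(bot.read_contact_force())
z=4
while z>-4:
    z-=.4; go(x0,0,z,.2,10); f=frc(); print("z",round(z,1),f)
    if f[2]>2: break
zf=z+.3; go(x0,0,zf+.7,.2,10); print("floor~",zf,frc())
x=x0; hit=False
while x>-58:
    x-=1; go(x,0,zf+.7,.2,15); f=frc(); print("x",x,f)
    if abs(f[0])>3 : break
print(bot.read_opening(),bot.read_wrist_torque(),bot.read_time_s(),bot.read_position())
E
```

```text
z 3.6 [-0.58  1.46 -0.49]
z 3.2 [-0.48 -0.56  0.92]
z 2.8 [0.81 0.01 0.27]
z 2.4 [0.13 0.66 1.1 ]
z 2.0 [ 0.2   1.24 -0.62]
z 1.6 [0.08 0.66 0.04]
z 1.2 [-0.22 -0.34  0.2 ]
z 0.8 [0.77 0.54 0.05]
z 0.4 [-0.55  1.11  1.11]
z 0.0 [ 0.59 -0.2  -0.02]
z -0.4 [-0.34  0.39  6.68]
floor~ -0.09999999999999948 [0.03 0.95 0.6 ]
x -38 [-0.22  0.59  0.15]
x -39 [-0.04  1.    0.4 ]
x -40 [0.34 1.15 0.06]
x -41 [0.75 1.48 0.25]
x -42 [0.36 0.87 0.14]
x -43 [ 0.31  1.1  -0.83]
x -44 [ 0.08  1.   -0.05]
x -45 [1.04 0.62 0.12]
x -46 [0.9  1.53 0.04]
x -47 [0.26 0.26 0.03]
x -48 [ 1.2  -0.41 -0.54]
x -49 [ 0.4   0.64 -0.73]
x -50 [0.6  1.22 0.75]
x -51 [-0.52  0.22  0.82]
x -52 [ 0.12 -0.12 -0.23]
x -53 [0.13 1.04 0.65]
x -54 [0.71 0.14 0.45]
x -55 [1.34 0.6  0.13]
x -56 [ 6.55  1.37 -2.74]
9.938992687490598 [-0.05 -0.99 -0.03] 20.8333 [446.54  59.76  54.72]
```

Run:
```python
from h import *
np.set_printoptions(precision=2,suppress=True)
def go(x,y,z,th,v=15): bot.servo_line(*tip(x,y,z,th),max_speed=v)
X=-53.8; zf=-.1
go(X,0,zf+.7,.2); bot.wait(.2); f0=np.array(bot.read_contact_force()); print(f0)
def frc(): return np.mean([np.array(bot.read_contact_force())-f0 for _ in range(5)],0)
y=0;th=.2
while th>.001:
    th=max(0,th-.02); go(X,y,zf+.7,th,12); f=frc(); print(round(th,2),f)
    if np.abs(f).max()>8: print("STOP"); break
print(bot.read_opening(),bot.read_wrist_torque(),bot.read_time_s())
p=camera("side"); save(p,"s3"); u,v=map(int,proj(p,(460,60,40)));s=50
cv2.imwrite("pics/s3c.png",cv2.resize(p["color"][v-s:v+s,u-s:u+s,::-1],(600,600),interpolation=cv2.INTER_CUBIC))
```

```text
[ 0.79 -0.03 -1.36]
0.18 [-0.72 -0.43 -0.4 ]
0.16 [-0.07  0.25 -0.8 ]
0.14 [ 0.02 -0.52 -0.75]
0.12 [-1.24 -0.3  -0.73]
0.1 [-1.21  0.26 -0.7 ]
0.08 [-0.27 -0.4  -0.34]
0.06 [-0.54 -0.06 -0.88]
0.04 [-1.14 -0.08 -1.08]
0.02 [-1.77  0.04 -0.76]
0.0 [-0.76 -0.22 -0.88]
9.864151759278327 [-0.15  0.    0.  ] 23.8333
```

View pics/s3c.png

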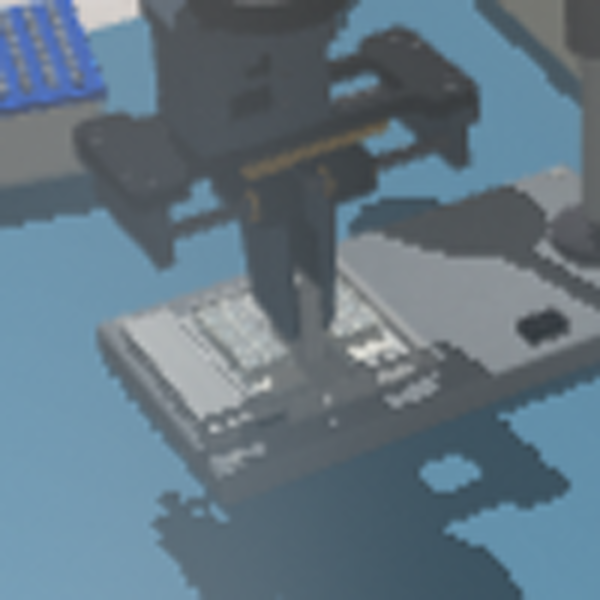

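The carrier sits flat between lip, rails and stop, with no contact forces while lowering. I release it, retreat and look.

Run:
```python
from fit import *
np.set_printoptions(precision=3,suppress=True)
bot.servo_line(*tip(-53.8,0,-.1,0),max_speed=10); print(bot.read_contact_force())
bot.open_jaws(); bot.wait(.2)
p,q=tip(-53.8,0,0,0); bot.servo_line([p[0],p[1],p[2]+15],max_speed=30); bot.servo_line([p[0],p[1],300],max_speed=200)
bot.move_ptp([330,-280,350],quat(Rc(-.5)@F)); 
P={n:camera(n) for n in("top","side")}; print(bot.read_time_s())
import pickle; pickle.dump(P,open("p1.pkl","wb"))
for n,p in P.items():
    w=cloud(p); r=models.landmark_of(p,"carrier_grip"); print(n,r[:1],at_z(p,r[0]["centre"],52) if r else "")
    m=(np.hypot(w[...,0]-455,w[...,1]-60)<60)&(w[...,2]>48)&(w[...,2]<85); q=w[m]; print("rib",len(q),q.mean(0),np.percentile(q[:,2],[5,50,95]),cv2.minAreaRect(q[:,:2].astype(np.float32)))
    for s in("lens","post"):
        r=models.landmark_of(p,s); print(s,at_z(p,r[0]["centre"],165) if r else None)
    q=w[(np.hypot(w[...,0]-597,w[...,1]-242)<68)&(w[...,2]>110)&(w[...,2]<240)]
    # colour-selected ring plane by RANSAC-ish SVD
    for _ in range(6):
        c=q.mean(0);nv=np.linalg.svd(q-c)[2][2];d=np.abs((q-c)@nv);q=q[d<max(6,np.percentile(d,85))] 
    nv*=np.sign(nv[2]); print("ring",len(q),c,nv,"tilt",np.arccos(nv[2]))
a=[]
for n,c,s in(("top",(453,60,40),25),("side",(453,60,40),40),("side",(600,200,165),45)):
    u,v=map(int,proj(P[n],c)); a.append(cv2.resize(P[n]["color"][v-s:v+s,u-s:u+s,::-1],(266,266),interpolation=cv2.INTER_CUBIC))
cv2.imwrite("pics/rel.png",cv2.resize(np.hstack(a),(798,266)))
```

```text
[-1.199 -0.269  1.601]
29.0833
top [{'centre': [306.6, 241.1], 'conf': 0.84}] [449.869  56.163  52.   ]
rib 45 [453.038  61.396  61.982] [53.794 62.738 67.741] ((454.3324890136719, 60.17694091796875), (10.155993461608887, 47.750877380371094), 1.0242632627487183)
lens [589.828 254.551 165.   ]
post [625.557  65.094 165.   ]
ring 680 [595.554 238.47  170.793] [-0.586 -0.114  0.802] tilt 0.6400377480106288
side [{'centre': [282.9, 225.9], 'conf': 0.55}] [456.425  67.263  52.   ]
rib 64 [450.608  55.927  57.863] [49.544 59.357 62.946] ((450.83636474609375, 58.76575469970703), (11.861806869506836, 49.646690368652344), 4.19032096862793)
lens [605.328 238.115 165.   ]
post [636.971  58.027 165.   ]
ring 228 [588.702 221.009 159.196] [-0.578 -0.058  0.814] tilt 0.6193646925223845
```

View pics/rel.png

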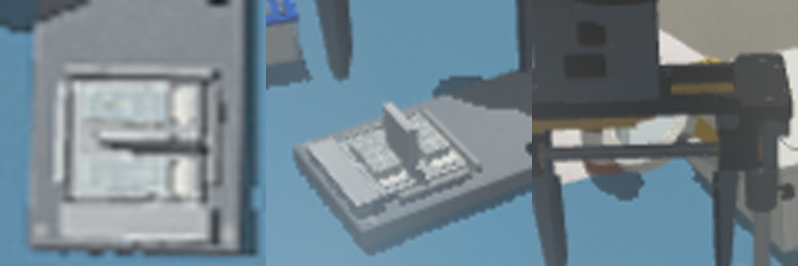

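The carrier is seated (rib upright, rib top at about z 63; the frame is visible around the plate at (140,140)). The arm bar points at 103°, so swing is about 1.36 rad, and the lens tilt is about 0.63. Now I clamp the bar lightly 75 mm from the post and swing it along the arc.

```bash
sed -i 's/^ST=.*/ST=[453.5,60.,.022]/' h.py
cat >> h.py <<'E'
def bar(s,r,z,st=ST):
    Rs=R.from_euler("z",st[2]).as_matrix(); p=np.array([st[0],st[1],0])+Rs@[180-r*np.cos(s),r*np.sin(s),z]
    return [float(v) for v in p],quat(Rc(np.pi/2-s+st[2])@F)
E
python3 - <<'E'
from h import *
np.set_printoptions(precision=2,suppress=True)
s=1.36
for ss in (1.36,.7,0): print(bot.ik(*bar(ss,75,154)))
bot.move_ptp(*bar(s,75,290)); bot.servo_line(*bar(s,75,154),max_speed=100); bot.wait(.1)
f0=np.array(bot.read_contact_force()); print(bot.read_position())
bot.gripper_close(8); print(bot.read_opening(),np.array(bot.read_contact_force())-f0,np.array(bot.read_wrist_torque()))
while s>.001:
    s=max(0,s-.08); bot.servo_line(*bar(s,75,154),max_speed=40); f=np.array(bot.read_contact_force())-f0; print(round(s,2),f)
    if np.linalg.norm(f)>30: print("STOP");break
print(bot.read_opening(),bot.read_wrist_torque(),bot.read_time_s())
p=camera("side"); save(p,"s4")
E
```

```text
[ 0.12  0.57  1.41 -0.    1.16 -0.11]
[ 0.09  0.51  1.53 -0.    1.1  -0.8 ]
[ 0.    0.48  1.58 -0.    1.07 -1.59]
[616.43 136.98 154.58]
11.88861301374216 [ 4.74  4.31 -2.67] [ 0.41 -0.84  0.15]
1.28 [ 0.73  1.76 -0.57]
1.2 [1.62 0.88 0.79]
1.12 [2.28 1.7  0.22]
1.04 [3.8  1.41 0.32]
0.96 [4.86 0.81 0.01]
0.88 [ 4.82 -0.05 -0.36]
0.8 [ 6.11  1.24 -0.54]
0.72 [ 5.56  0.42 -0.93]
0.64 [ 6.54 -0.57 -2.05]
0.56 [ 5.69  0.12 -3.12]
0.48 [ 6.96  0.34 -3.03]
0.4 [ 7.02  0.41 -3.26]
0.32 [ 8.76  1.22 -2.41]
0.24 [ 7.37  0.37 -2.39]
0.16 [ 8.38  2.12 -2.54]
0.08 [ 8.43  2.45 -2.11]
0 [ 8.62  2.95 -2.37]
12.58612856826585 [ 0.47 -1.41  0.28] 39.125
```

Run:
```python
from h import *
np.set_printoptions(precision=3,suppress=True)
bot.open_jaws(); bot.servo_line(*bar(0,75,270),max_speed=150)
bot.gripper_close(20)
p,q=bar(0,180,240); M=R.from_euler("z",ST[2]).as_matrix(); p=list(map(float,np.array(p)+M@[0,50,0]))
bot.move_ptp(p,q); print(bot.read_position(),bot.read_opening(),bot.read_contact_force(),bot.read_time_s())
P={n:camera(n) for n in("top","side")}
for n,p in P.items():
    w=cloud(p); r=models.landmark_of(p,"lens"); print(n,r[:1],at_z(p,r[0]["centre"],165) if r else "")
    q=w[(np.hypot(w[...,0]-453,w[...,1]-60)<62)&(w[...,2]>118)&(w[...,2]<212)]
    if len(q)<30: print(len(q)); continue
    for _ in range(6):
        c=q.mean(0);nv=np.linalg.svd(q-c)[2][2];d=np.abs((q-c)@nv);q=q[d<max(6,np.percentile(d,85))] 
    nv*=np.sign(nv[2]); print("ring",len(q),c,nv,"tilt",np.arccos(nv[2]))
u,v=map(int,proj(P["side"],(453,60,165))); s=70
cv2.imwrite("pics/lens.png",cv2.resize(P["side"]["color"][v-s:v+s,u-s:u+s,::-1],(560,560),interpolation=cv2.INTER_CUBIC))
```

```text
[452.308 110.252 240.305] 0.5344006963497114 [ 0.498 -1.026 -0.914] 43.2583
top [{'centre': [304.9, 238.8], 'conf': 0.64}] [445.085  58.485 165.   ]
ring 148 [439.335  33.119 157.85 ] [ 0.038 -0.57   0.821] tilt 0.6084860497111958
side [{'centre': [286.0, 190.2], 'conf': 0.64}] [476.6    71.651 165.   ]
ring 1083 [453.204  52.69  166.861] [ 0.023 -0.612  0.79 ] tilt 0.6592987133534576
```

View pics/lens.png

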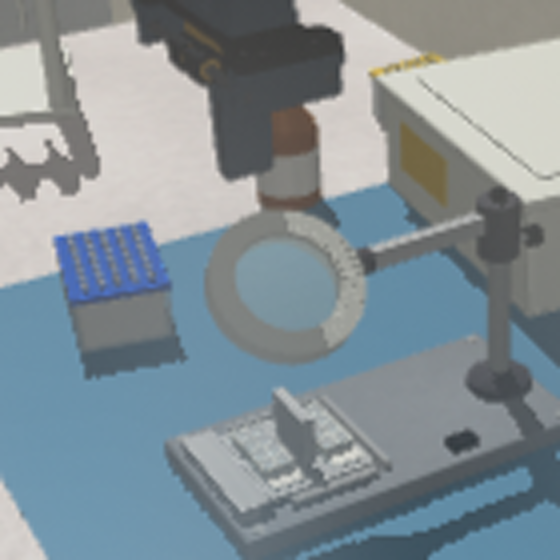

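The lens is over the stage, tilted about 0.63 with its far-left (+y) side up, and the closed fingers are above that rim at (245,160). I push the rim down while moving outward, following its arc to level (tips at z 174).

Run:
```python
from h import *
np.set_printoptions(precision=3,suppress=True)
M=R.from_euler("z",ST[2]).as_matrix(); f0=np.array(bot.read_contact_force())
def go(lat,zt,v=60):
    p,_=bar(0,180,zt+bot.tcp_to_tips); bot.servo_line(list(map(float,np.array(p)+M@[0,lat,0])),max_speed=v)
for ph in np.linspace(.72,0,10):
    c,s=np.cos(ph),np.sin(ph); go(max(56*c-9*s+5,46),165+56*s+9*c,50); print(round(ph,2),np.array(bot.read_contact_force())-f0)
go(61,200,150); print(bot.read_time_s())
P=camera("side"); w=cloud(P)
q=w[(np.hypot(w[...,0]-453,w[...,1]-60)<62)&(w[...,2]>118)&(w[...,2]<212)]
for _ in range(6):
    c=q.mean(0);nv=np.linalg.svd(q-c)[2][2];d=np.abs((q-c)@nv);q=q[d<max(5,np.percentile(d,85))] 
nv*=np.sign(nv[2]); print("ring",len(q),c,nv,"tilt",np.arccos(nv[2]), cv2.minAreaRect(q[:,:2].astype(np.float32)))
print(models.landmark_of(P,"lens")[:1],proj(P,(453.5,60,165)),bot.read_time_s())
u,v=map(int,proj(P,(453,60,165))); s=70
cv2.imwrite("pics/lens2.png",cv2.resize(P["color"][v-s:v+s,u-s:u+s,::-1],(560,560),interpolation=cv2.INTER_CUBIC))
```

```text
0.72 [ 0.456 -1.371 -1.078]
0.64 [ 0.261 -1.069 -0.582]
0.56 [-0.119 -0.122  0.025]
0.48 [ 0.272 -0.705 -0.024]
0.4 [-0.108 -1.213 -0.102]
0.32 [ 0.868  1.309 -0.336]
0.24 [ 0.429  1.41  -1.376]
0.16 [ 0.596 -0.474 -0.132]
0.08 [-0.283 -1.742 -0.44 ]
0.0 [-0.232 -1.254 -0.115]
46.6583
ring 959 [453.693  53.088 167.666] [ 0.019 -0.601  0.799] tilt 0.6456008743845774 ((450.4518737792969, 54.63490295410156), (105.15040588378906, 107.44908142089844), 43.443424224853516)
[{'centre': [283.9, 194.2], 'conf': 0.86}] [280.42  194.095] 46.7583
```

View pics/lens2.png

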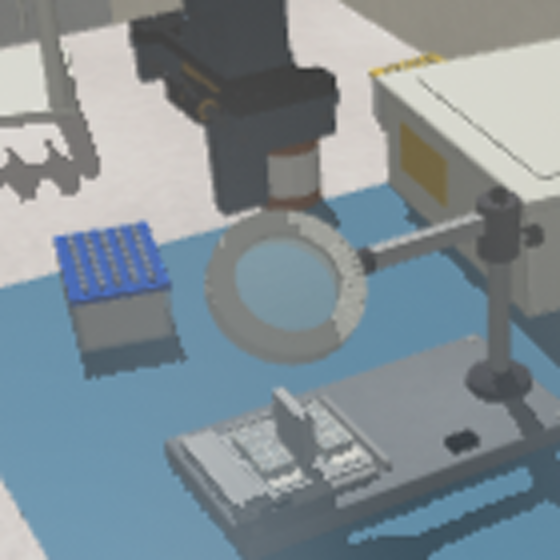

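No contact: the fingertips are slimmer than assumed, and passed just outside the rim; nothing moved. I repeat it further inboard, over the ring itself, never below the ring's top height.

Run:
```python
from h import *
np.set_printoptions(precision=3,suppress=True)
M=R.from_euler("z",ST[2]).as_matrix()
def go(lat,zt,v=60):
    p,_=bar(0,180,zt+bot.tcp_to_tips); bot.servo_line(list(map(float,np.array(p)+M@[0,lat,0])),max_speed=v)
go(61,222,150); go(36,222,150); f0=np.array(bot.read_contact_force())
for ph in np.linspace(.72,0,10):
    c,s=np.cos(ph),np.sin(ph); go(56*c-9*s-6,165+56*s+9*c,50); f=np.array(bot.read_contact_force())-f0; print(round(ph,2),f)
    if np.linalg.norm(f)>20: print("STOP"); break
go(50,174,20); go(55,205,150); print(bot.read_time_s())
P=camera("side"); w=cloud(P)
q=w[(np.hypot(w[...,0]-453,w[...,1]-60)<62)&(w[...,2]>118)&(w[...,2]<195)]
for _ in range(6):
    c=q.mean(0);nv=np.linalg.svd(q-c)[2][2];d=np.abs((q-c)@nv);q=q[d<max(5,np.percentile(d,85))] 
nv*=np.sign(nv[2]); print("ring",len(q),c,nv,"tilt",np.arccos(nv[2]), cv2.minAreaRect(q[:,:2].astype(np.float32)))
print(models.landmark_of(P,"lens")[:1],proj(P,(453.5,60,165)),bot.read_time_s())
u,v=map(int,proj(P,(453,60,165))); s=70
cv2.imwrite("pics/lens3.png",cv2.resize(P["color"][v-s:v+s,u-s:u+s,::-1],(560,560),interpolation=cv2.INTER_CUBIC))
```

```text
0.72 [ 0.124 -1.23  -1.015]
0.64 [-0.104  0.37  -0.672]
0.56 [-0.606  0.808  0.567]
0.48 [ 0.119  0.076 -1.285]
0.4 [-0.782  0.061 -0.048]
0.32 [-0.503 -1.541 -1.398]
0.24 [ 0.295 -0.993 -1.269]
0.16 [ 0.248 -0.494 -1.228]
0.08 [-0.259  0.038 -0.273]
0.0 [-1.538  0.178 -1.621]
50.675
ring 640 [451.454  54.533 168.727] [0.006 0.001 1.   ] tilt 0.005999481563507954 ((452.7633056640625, 54.63878631591797), (110.8354263305664, 110.2781753540039), 55.12885665893555)
[{'centre': [284.1, 192.0], 'conf': 0.72}] [280.42  194.095] 50.775
```

View pics/lens3.png

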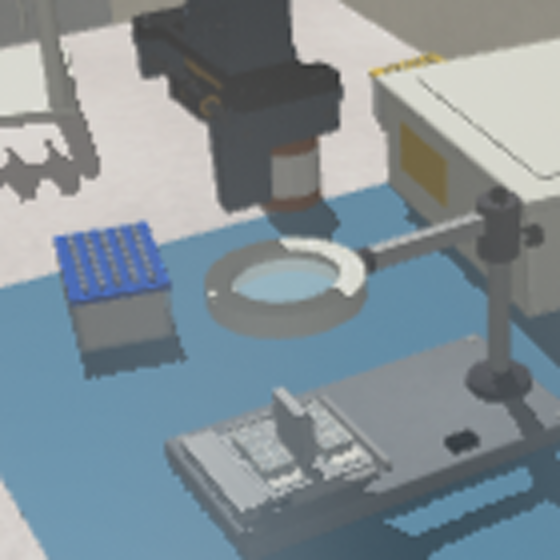

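The ring is level (tilt 0.006). In the same camera its centre is about 2.4 mm from the stage centre. I retreat and hand in.

Run:
```python
from h import *
p=bot.read_position(); bot.servo_line([p[0],p[1]+10,300],max_speed=150); bot.wait(.3); print(bot.read_time_s(),bot.read_contact_force()); bot.finish_job()
```

```text
51.8083 [-0.62547372 -1.27648387 -0.36591449]
the job is handed in; nothing more can be done
```

The job is done and handed in at 51.8 s (limit 64 s). There is no verdict yet.

- **Carrier:** I gripped it by the rib and hooked the tilted tongue under the lip, finding the floor and the lip by touch. It lowered flat with no notable contact force and I let go. Afterwards the rib stood upright with its top at about z 63 mm, where seated it should be 64 mm.
- **Swing:** I clamped the bar lightly and swung it about 1.36 rad to 0. In the side camera the lens centre is about 2.4 mm from the stage centre (limit 12 mm).
- **Level:** My first push on the ring's rim passed just outside it and moved nothing. The second, further in, levelled it, and the depth fit gives a tilt of 0.006 rad (limit 0.09). I saw no sign of touching the glass.

**Disagreement:** The two cameras differed by 3–6 mm on absolute positions, so I relied on touch and on comparing things within one camera. I did not measure the bystanders again at the end. Nothing in the pictures or forces suggested that any had been touched.

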